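# Load the plunger tester with staggered slotted masses

## Robot

A 7-joint arm with a two-finger parallel gripper is mounted at the origin on the work surface; the furniture and walls round the work are solid. World frame = base frame: x ahead of the robot, y to its left, z up, the work surface at z = 0. Lengths are in m, angles in degrees, forces in N, time in s.
With the tool pointing down it reaches from about 0.425 to 0.875 m from the base axis. Payload 4.7 kg.
Tool frame: the origin (TCP) lies at the very end of the fingers, on their centre line; the grasp point (between the pads) lies env.hold_point_z behind it (env.hold_point_z is the distance from the TCP to the grasp point, in m); z points along the fingers, y is the line along which they close (so a half turn about z gives the same grasp; the last joint's range is limited). The gripper opens to 87 mm and grips with 3 to 60 N. Pads are 19 mm wide; open, the fingers measure 117 mm over their backs; the gripper's body (75 mm by 190 mm) begins 51 mm behind the grasp point.
Start: joints at [70.537, 18.392, -4.016, 83.108, 1.295, 78.541, -3.26], TCP at [0.225, -0.61, 0.223] pointing down, gripper open.
Joint ranges: [-163.93, 163.93], [-17.29, 119.83], [-79.2, 71.16], [3.27, 140.29], [-89.18, 269.18], [5.43, 117.66], [-154.24, 154.24]. Speed limits (degrees/s): [147.25, 147.25, 180, 180, 180, 180, 180].

## Interface

Orientations are given as [roll, pitch, yaw] about the fixed x, y, z axes, in that order (R = Rz(yaw) Ry(pitch) Rx(roll)).
In Python, from cell import env gives the robot as it stands.
- The arm moves only by the shell command python3 -m jog 'ROWS' [FORCE]. ROWS is JSON, a list of rows, each an object with "dp": the shift along the tool's x, y, z in cm, a list of three; "twist": the turn about the tool's z in degrees; "fingers": the opening, from 0 (shut) to 1 (fully open). A call has 1 to 8 rows; each row is the pose to reach, as a shift and turn from the pose commanded when the call began, along the tool's axes at that moment; what a row does not reach only later rows make up. A row lasts 1/8 s, in which the tool goes at most 62.5 mm and 10.7 degrees, less where a joint would pass 70% of its speed; a pose out of reach is approached as far as the arm can. A call with a gripper value outside its range is refused whole. The fingers move at their own pace and stop on an object; FORCE is the grip in N (left out, the last holds). Time passes only in rows, so rows that repeat a pose let the fingers close. It gives the time, the measured TCP pose, the force, the opening and the grip force at its end, in the units of the state.
- env.get_obs(): the state, without advancing time (a new reading comes with each control period).
- env.read_camera(name): name is "side" or "top"; returns a dict with "pixels" (400x640x3 uint8, blue, green, red), "depth" (400x640 float32, m along the optical axis (not along the pixel's ray), 0 where there is no reading), "fx", "fy", "cx", "cy" (pixels), "rvec" (rotation vector, rad) and "tvec" (3), from world to camera coordinates, as OpenCV has them. Camera axes: x right, y down, z forward; pixel columns grow to the right and rows downward; lengths in m; the calibration is good to about 2 mm. A picture is of the moment at which its call begins.
- env.sign_off(): hands the job in; it is judged then, once.
The state is a dict: "time_s": time; "qpos": joint angles; "joint_velocities": joint speeds; "effort": joint torques, N m; "tool_pos": TCP position; "tool_rot": TCP orientation; "force": force on the tool from outside, world axes, zero at the start; "wrist_torque": the same for the moment, N m; "grip_width": finger opening in m; "grasp_force": force on a finger pad.
Only numpy, scipy, OpenCV 4.12 (cv2) and the standard library are available. Lean on these libraries where they do the work, as an engineer would, in place of code of your own. Each camera call takes 0.05 s, during which the arm holds its last target. There are 200 camera calls.

## Task

Load the plunger-spring tester: slide the brass disc and then the steel disc sideways onto the thin stem under the red knob, brass at the bottom and steel lying flat on it, with their slots facing opposite ways so that neither can slide off. Set each disc down gently, without dropping it and without forcing the sprung carrier to its stop. When both are on and let go, press the red knob straight down to its stop and let it come back up, leaving the discs stacked and the things around undisturbed.

Things in the scene. Friction and masses are not known exactly. Their poses are not given: they have to be found in the camera images.
- tester_axis (a point): point on the bench on the axis of the tester's upright stem (z up). The stem is bare, 6 mm thick and 38 mm long, between a round carrier plate (radius 22 mm) below and the red knob above; the discs' slots pass the stem, not the knob. Plate, stem and knob move as one on a spring.
- tester: the tester's fixed grey base, 100 x 100 x 14 mm, with a collar of 13 mm radius up to 36 mm; origin under its centre. The column in it is clamped at a height that is not reported: the carrier plate's top, at rest, is 55 to 85 mm above the bench, the knob's top 103 to 133 mm. Find it by touch or sight.
- plunger (a joint): travel of the sprung carrier, m: 0 up, 0.010 pressed to its stop. The red knob is 18 mm wide and 10 mm high, its domed top 48 mm above the carrier plate. It yields at about 5 N empty (3 N with both discs on), then 1 N per mm: 13 to 15 N reach the stop. Well damped; springs back by itself.
- brass_disc (a point): centre of the brass slotted disc, on its axis, half-way up; 54 mm diameter, 12 mm thick, about 140 g, flat at the start, z up. A slot 9 mm wide runs from the rim at its own +x to a square end 4.5 mm past the axis: with the stem in the slot's end, disc and stem share their axis. The mouth flares to about 17 mm over the last 9 mm.
- brass_mouth (a point): middle of the slot's mouth at the brass disc's rim, 27 mm from its axis, half-way up
- brass: the whole brass disc; origin on its axis at the underside, +x towards the slot. Opposite the slot (-x) stands its blue finger grip: 16 mm wide along y, 22 mm long along x, its middle 44 mm from the axis, from the underside up to 22 mm above it; a neck 12 mm wide joins it to the disc.
- steel_disc (a point): centre of the steel slotted disc, on its axis, half-way up; 54 mm diameter, 8 mm thick, about 90 g, flat at the start, z up. A slot 9 mm wide runs from the rim at its own +x to a square end 4.5 mm past the axis: with the stem in the slot's end, disc and stem share their axis. The mouth flares to about 17 mm over the last 9 mm.
- steel_mouth (a point): middle of the slot's mouth at the steel disc's rim, 27 mm from its axis, half-way up
- steel: the whole steel disc; origin on its axis at the underside, +x towards the slot. Opposite the slot (-x) stands its blue finger grip: 16 mm wide along y, 22 mm long along x, its middle 44 mm from the axis, from the underside up to 22 mm above it; a neck 12 mm wide joins it to the disc.
- adaptor: bystander: black mains adaptor, 75 x 52 x 34 mm, origin under its centre
- kit_orange: bystander: small white and orange carton, 85 x 56 x 62 mm, origin under its centre
- btl_e: bystander: small white bottle with red cap, 28 mm diameter, 70 mm high, origin under its centre
- amber_bottle: bystander: amber bottle with blue cap, 47 mm diameter, 88 mm high, origin under its centre
Things that resemble listed ones, but are neither listed nor needed, are in the scene too. What is shaped like the steel but green or pink is not meant.

How it is judged (in metres and radians):
On the way, in this order (a step that is already met when the one before it is completed fails the run):
1. the brass disc is on the stem, set down and let go (horizontal distance between brass_disc and tester_axis below 0.005 m and height (world z) of brass_disc above 0.05 m and angle between brass_disc's own z axis and vertical below 0.08 rad and contact force between the fingers and brass below 0.05 N and linear speed of brass below 0.03 m/s), for 0.2 s.
2. the steel disc lies on the brass one, slots facing opposite ways, let go (all of step 1 and horizontal distance between steel_disc and tester_axis below 0.005 m and height (world z) of steel_disc above 0.05 m and angle between steel_disc's own z axis and vertical below 0.08 rad and contact force between the fingers and steel below 0.05 N and linear speed of steel below 0.03 m/s and horizontal distance between brass_mouth and steel_mouth above 0.046 m and z of steel_disc in the frame of brass_disc between 0.007 and 0.013 m), for 0.2 s.
3. the red knob is pressed down to its stop (value of joint plunger above 0.009 m), for 0.1 s.
At the end, for the whole second after the job is handed in: Both discs on the stem (axes within 5 mm of the stem's, level within 0.08 rad, over 50 mm above the bench), steel on brass (centres 7 to 13 mm apart in height), slot mouths at least 46 mm apart (slots 117 degrees or more apart), both at rest and let go, and the knob back up (travel under 3 mm) (all of step 2 and value of joint plunger below 0.003 m); the robot touches nothing.
It fails at once if a disc is dropped (moves faster than 0.4 m/s when not held) ((contact force between the fingers and brass below 0.05 N and linear speed of brass above 0.4 m/s) or (contact force between the fingers and steel below 0.05 N and linear speed of steel above 0.4 m/s)).
It fails at once if the carrier is forced to its stop with a disc that is still held (value of joint plunger above 0.0085 m and (contact force between the fingers and brass above 0.5 N or contact force between the fingers and steel above 0.5 N)).
It fails at once if a bystander is moved by more than 30 mm (distance of any of adaptor, kit_orange, btl_e, amber_bottle from where it was at the start of the episode above 0.03 m).
It also fails if it takes over 72 s, if anything falls off the work surface, if the arm or the gripper's body presses on something with over 40 N, if the wrist force passes 120 N, or if a joint passes its speed limit or range.

## Working session

There is one attempt and no reset: what is moved stays moved. The work goes in short steps, Python scripts to look and compute and a shell command to move; the robot and the scene stay as the last step left them, time stands still between calls to the robot, and variables do not carry over. Pictures are saved under pics/ and viewed, at most 10 in all, crops included, and the job is handed in when it is done.

```bash
ls; mkdir -p pics; cat > h.py <<'E'
import numpy as np, cv2
from cell import env
def cam(n):
    c=env.read_camera(n); c['R']=cv2.Rodrigues(np.array(c['rvec'],float))[0]; c['t']=np.array(c['tvec'],float).ravel(); return c
def ray(c,u,v):
    d=c['R'].T@np.array([(u-c['cx'])/c['fx'],(v-c['cy'])/c['fy'],1.]); return -c['R'].T@c['t'],d
def onz(c,u,v,z):
    o,d=ray(c,u,v); return o+d*(z-o[2])/d[2]
def cloud(c):
    v,u=np.indices(c['depth'].shape); z=c['depth']
    P=np.stack([(u-c['cx'])/c['fx']*z,(v-c['cy'])/c['fy']*z,z],-1)
    return (P-c['t'])@c['R']
def proj(c,p):
    q=c['R']@np.array(p)+c['t']; return c['fx']*q[0]/q[2]+c['cx'],c['fy']*q[1]/q[2]+c['cy']
E
python3 - <<'E'
from h import *
for n in('side','top'):
    c=cam(n); cv2.imwrite(f'pics/{n}0.png',c['pixels']); print(n,c['fx'],-c['R'].T@c['t'],c['R'][2])
    np.savez(f'{n}0.npz',**c)
o=env.get_obs(); print(o,env.hold_point_z)
E
```

```text
pics
side 464.2466862514184 [-0.10507087  1.25477101  0.87158065] [ 0.40218979 -0.75249054 -0.5215375 ]
top 417.84665937531224 [0.42635551 0.07981    1.26410274] [ 0.06644533 -0.00620089 -0.9977708 ]
{'time_s': 0.1, 'qpos': array([70.53681001, 18.43643049, -4.01284579, 83.16782062,  1.29604656,
       78.54132881, -3.26068498]), 'joint_velocities': array([-0.01889001, -0.12896365,  0.09227859, -0.21347616, -0.0743075 ,
        0.10052597, -0.08133761]), 'effort': array([ 1.02140400e-04, -4.92569911e+01, -4.05691797e-01, -3.13397777e+01,
       -6.41673035e-02,  3.95473419e-02,  7.82141251e-05]), 'tool_pos': array([ 0.22494758, -0.60930462,  0.22155299]), 'tool_rot': array([-1.79899699e+02,  7.33482920e-03,  2.02697643e+01]), 'force': array([ 0.70068036,  0.50129192, -0.30909654]), 'wrist_torque': array([-0.01190614,  0.03581503,  0.02322482]), 'grasp_force': 0.0, 'grip_width': 0.08712561788487169} 0.0187
```

View pics/top0.png

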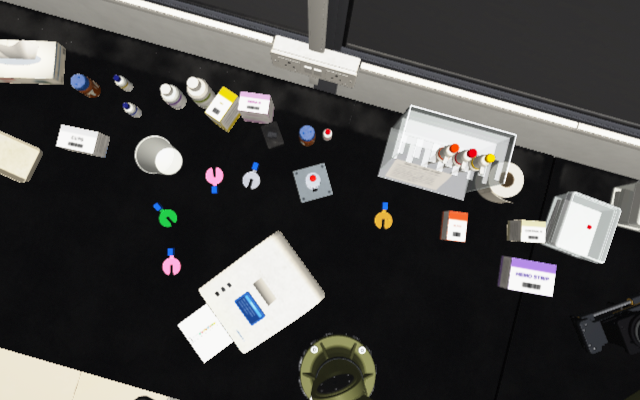

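View pics/side0.png

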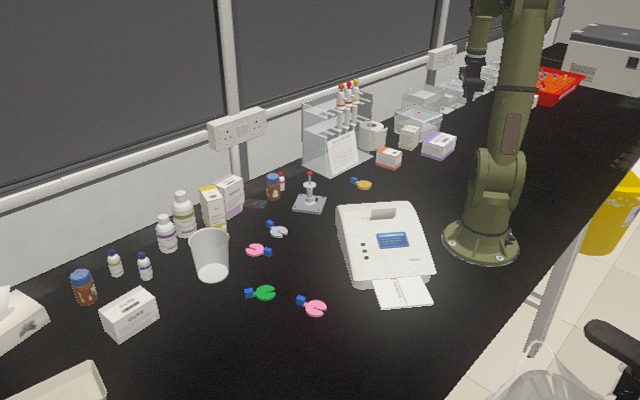

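The top view shows brass at (383,218), grip up at (385,206). The grey steel disc is at (252,179), grip at (255,167), and the tester knob at (312,178). Candidates for steel are grey (252,179), pink (214,177), pink (172,265) and green (167,218). I choose the grey one. Candidates for brass: only the gold one at (383,218).

```bash
python3 - <<'E'
from h import *
C={n:dict(np.load(f'{n}0.npz')) for n in('top','side')}
boxes={'top':dict(brass=(365,195,402,240),steel=(238,158,268,195),tester=(290,160,335,205)),
'side':dict(brass=(345,170,380,195),steel=(262,215,292,242),tester=(290,165,330,217))}
for n,c in C.items():
    im=c['pixels'];hsv=cv2.cvtColor(im,cv2.COLOR_BGR2HSV);P=cloud(c)
    for k,(x0,y0,x1,y1) in boxes[n].items():
        M=np.zeros(im.shape[:2],bool);M[y0:y1,x0:x1]=1
        H,S,V=[hsv[...,i] for i in range(3)]
        masks=dict(blue=M&(H>100)&(H<125)&(S>150)&(V>80)) if k!='tester' else dict(red=M&((H<8)|(H>172))&(S>150)&(V>100),base=M&(S<80)&(V>60))
        if k=='brass': masks['disc']=M&(H>10)&(H<30)&(S>100)&(V>80)
        if k=='steel': masks['disc']=M&(S<80)&(V>110)
        for m,mm in masks.items():
            v,u=np.nonzero(mm); p=P[mm]; p=p[c['depth'][mm]>0]
            print(n,k,m,len(u),'uv',u.mean().round(1),v.mean().round(1),u.min(),u.max(),v.min(),v.max(),'P med',np.median(p,0).round(4),'z',np.percentile(p[:,2],[5,50,95]).round(4))
            if m=='disc':
                (a,b),r=cv2.minEnclosingCircle(np.stack([u,v],1).astype(np.float32)); z=.012 if k=='brass' else .008
                print('   circ',a,b,r,onz(c,a,b,z).round(4))
            if m=='blue': print('   grip',onz(c,u.mean(),v.mean(),.022 if n=='top' else .015).round(4))
            if m=='red': 
                for z in(.10,.115,.13): print('   knob',z,onz(c,u.mean(),v.mean(),z).round(4))
            if m=='base':
                q=mm.astype(np.uint8); r=cv2.minAreaRect(np.stack([u,v],1).astype(np.float32)); print(r, onz(c,*r[0],.014).round(4))
T=C['top']['pixels'];S=C['side']['pixels']
a=cv2.resize(T[150:250,230:410],None,fx=4.2,fy=4.2,interpolation=2)[:, :756]
b=cv2.resize(S[160:245,255:385],None,fx=2,fy=2)
cv2.imwrite('pics/crop.png',np.vstack([a,np.pad(b,((0,0),(0,756-b.shape[1]),(0,0)))]))
E
```

```text
top brass blue 44 uv 384.6 205.2 382 387 202 209 P med [ 0.4915 -0.1356  0.0205] z [0.     0.0205 0.0246]
   grip [ 0.4909 -0.1348  0.022 ]
top brass disc 266 uv 383.0 219.3 374 392 210 228 P med [ 0.4497 -0.1345  0.0108] z [-0.0013  0.0108  0.0151]
   circ 382.8571472167969 219.38095092773438 9.893527030944824 [ 0.4487 -0.1314  0.012 ]
top steel blue 48 uv 254.8 165.4 251 258 162 169 P med [0.6057 0.2541 0.0205] z [-0.0039  0.0205  0.0249]
   grip [0.6043 0.2544 0.022 ]
top steel disc 238 uv 251.1 179.2 242 259 170 189 P med [0.5648 0.2641 0.0067] z [0.0011 0.0067 0.0118]
   circ 251.03956604003906 179.11151123046875 9.935121536254883 [0.5645 0.2667 0.008 ]
top tester red 24 uv 312.2 177.8 310 315 175 180 P med [0.5565 0.0824 0.1314] z [0.1295 0.1314 0.1338]
   knob 0.1 [0.5607 0.0819 0.1   ]
   knob 0.115 [0.5589 0.0819 0.115 ]
   knob 0.13 [0.5572 0.0819 0.13  ]
top tester base 1100 uv 312.2 182.5 292 332 163 202 P med [0.5523 0.0822 0.0137] z [0.0071 0.0137 0.0847]
((312.22491455078125, 182.40975952148438), (33.77665710449219, 33.72312927246094), 74.47589111328125) [0.5566 0.0818
[... 313 characters left out ...]
6   0.012 ]
side steel blue 32 uv 269.8 222.8 266 273 220 228 P med [0.6011 0.2595 0.0198] z [0.0012 0.0198 0.0234]
   grip [0.6053 0.2555 0.015 ]
side steel disc 171 uv 278.1 231.1 270 287 226 237 P med [0.564  0.2683 0.0071] z [-0.001   0.0071  0.0102]
   circ 278.5 231.0 8.558721542358398 [0.5623 0.2713 0.008 ]
side tester red 18 uv 309.5 172.5 307 312 171 174 P med [0.5592 0.0841 0.1293] z [-0.0014  0.1293  0.1316]
   knob 0.1 [0.5841 0.0369 0.1   ]
   knob 0.115 [0.5707 0.0606 0.115 ]
   knob 0.13 [0.5573 0.0842 0.13  ]
side tester base 1705 uv 311.2 189.0 290 329 165 216 P med [0.5853 0.0008 0.0036] z [-0.003   0.0036  0.0817]
((309.5, 190.5), (51.0, 39.0), 90.0) [0.595  0.0169 0.014 ]
```

View pics/crop.png

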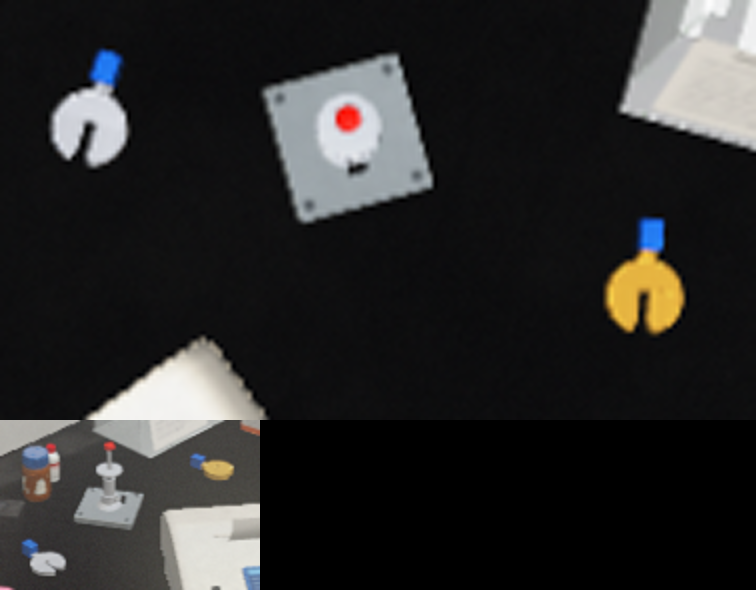

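The close crop confirms the choice: grey steel disc with blue grip, gold disc, and tester knob. The knob top is at z≈0.131, so the plate is at ≈0.083. The axis is at ≈(0.557, 0.082), and the base centre agrees.

```bash
cat >> h.py <<'E'
def to(x,y,z,yaw=None):
    "dp (cm) and twist (deg) from the measured pose to a TCP target"
    o=env.get_obs(); p=o['tool_pos']; w=o['tool_rot'][2]; a=np.radians(w); d=np.array([x,y,z])-p
    print('at',p.round(4),'yaw',w.round(2),'dp',np.round([100*(d[0]*np.cos(a)+d[1]*np.sin(a)),100*(d[0]*np.sin(a)-d[1]*np.cos(a)),-100*d[2]],2),'twist',None if yaw is None else round(-((yaw-w+180)%360-180),1))
E
python3 - <<'E'
from h import *
c=dict(np.load('top0.npz'));P=cloud(c);ok=c['depth']>0
def hi(n,x0,x1,y0,y1,z):
    q=P[ok&(P[...,0]>x0)&(P[...,0]<x1)&(P[...,1]>y0)&(P[...,1]<y1)&(P[...,2]>z)]
    print(n,len(q), q.min(0).round(3) if len(q) else '', q.max(0).round(3) if len(q) else '')
hi('brass body',.44,.56,-.24,-.03,.05)
hi('rack',.5,.8,-.45,-.1,.1)
hi('fingers tester behind',.62,.72,.0,.17,.05)
hi('analyser',.2,.5,0.03,.3,.05)
hi('steel',.53,.68,.15,.36,.05)
to(.492,-.135,.12,-4)
E
```

```text
brass body 0  
rack 19525 [ 0.517 -0.45   0.1  ] [ 0.8   -0.112  0.669]
fingers tester behind 292 [0.668 0.029 0.05 ] [0.712 0.122 0.097]
analyser 4966 [0.2   0.044 0.067] [0.41  0.3   0.161]
steel 0  
at [ 0.2249 -0.6093  0.2216] yaw 20.27 dp [ 41.48 -35.24  10.16] twist 24.3
```

```bash
python3 -m jog '[{"dp":[4,-3.5,0],"twist":3,"fingers":0.5},{"dp":[9,-7.5,0],"twist":6,"fingers":0.5},{"dp":[14,-12,0],"twist":9,"fingers":0.5},{"dp":[18.5,-15.7,0],"twist":12,"fingers":0.5},{"dp":[23,-19.5,0],"twist":15,"fingers":0.5},{"dp":[27.5,-23.4,0],"twist":18,"fingers":0.5},{"dp":[32,-27.2,0],"twist":21,"fingers":0.5},{"dp":[36,-30.6,0],"twist":24.3,"fingers":0.5}]'; python3 - <<'E'
from h import *
to(.492,-.135,.06,-4)
print(env.get_obs()['qpos'])
E
```

```text
time_s: 1.1
tool_pos: [0.4575, -0.1957, 0.2224]
tool_rot: [180.0, 0.0, -4.1]
force: [0.6, -0.3, 0.2]
grip_width: 0.0434
grasp_force: 0.0
at [ 0.4575 -0.1957  0.2224] yaw -4.08 dp [ 3.01 -6.3  16.24] twist -0.1
[ 43.82968391   0.77431409 -23.79656162 103.52123807   0.33281774
  75.77202082 -74.12602793]
```

```bash
python3 -m jog '[{"dp":[1.5,-3.2,0]},{"dp":[3,-6.3,2]},{"dp":[3,-6.3,7]},{"dp":[3,-6.3,12]},{"dp":[3,-6.3,15]},{"dp":[3,-6.3,16.2]},{"dp":[3,-6.3,16.2]}]'; python3 - <<'E'
from h import *
to(.492,-.135,.003,-4)
for n in('top','side'):
    c=cam(n); im=c['pixels']
    u,v=proj(c,(.47,-.135,.02)); u=int(u);v=int(v)
    cv2.imwrite(f'pics/{n}1.png',cv2.resize(im[v-35:v+35,u-45:u+45],None,fx=5,fy=5))
a,b=[cv2.imread(f'pics/{n}1.png') for n in('top','side')]
cv2.imwrite('pics/look1.png',cv2.resize(np.hstack([a,b]),(800,311)))
E
```

```text
at [ 0.4575 -0.1957  0.2224] yaw -4.08 dp [ 3.01 -6.3  21.94] twist -0.1validation failed for argument at $[0]...
```

View pics/look1.png

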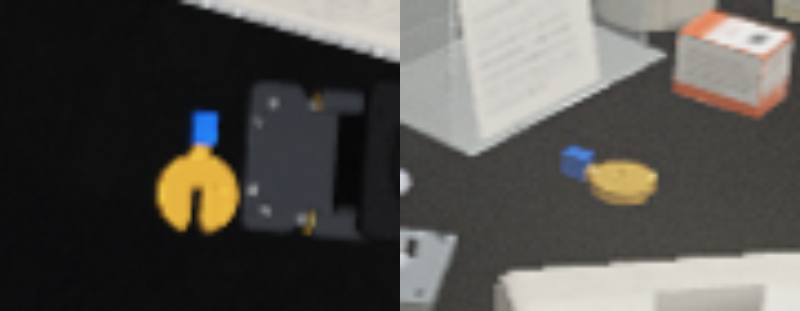

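The move was refused because every row needs all fields. The picture shows the brass untouched at crop (197,190), with the hand to its right.

```bash
python3 -m jog '[{"dp":[1.5,-3.2,0],"twist":0,"fingers":0.5},{"dp":[3,-6.3,2],"twist":0,"fingers":0.5},{"dp":[3,-6.3,7],"twist":0,"fingers":0.5},{"dp":[3,-6.3,12],"twist":0,"fingers":0.5},{"dp":[3,-6.3,15],"twist":0,"fingers":0.5},{"dp":[3,-6.3,16.2],"twist":0,"fingers":0.5},{"dp":[3,-6.3,16.2],"twist":0,"fingers":0.5}]'; python3 - <<'E'
from h import *
to(.492,-.135,.003,-4)
for n in('top','side'):
    c=cam(n); im=c['pixels']
    u,v=proj(c,(.48,-.135,.03)); u=int(u);v=int(v)
    cv2.imwrite(f'pics/{n}1.png',cv2.resize(im[v-35:v+35,u-45:u+45],None,fx=5,fy=5))
a,b=[cv2.imread(f'pics/{n}1.png') for n in('top','side')]
cv2.imwrite('pics/look2.png',cv2.resize(np.hstack([a,b]),(800,311)))
E
```

```text
time_s: 2.08
tool_pos: [0.4909, -0.1374, 0.0603]
tool_rot: [-180.0, 0.1, -4.0]
force: [-0.3, 0.1, 0.2]
grip_width: 0.0436
grasp_force: 0.0
at [ 0.4909 -0.1374  0.0603] yaw -4.03 dp [ 0.09 -0.25  5.73] twist -0.0
```

View pics/look2.png

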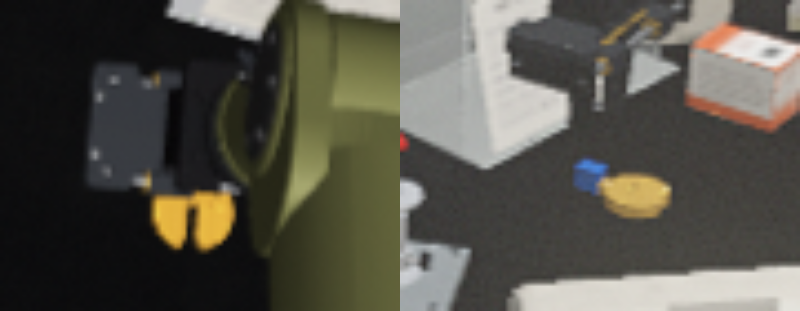

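The hand is over the grip and the fingertip at crop (600,105) sits directly above the blue block at (590,175). Descend and grasp.

```bash
python3 -m jog '[{"dp":[0,-0.2,3],"twist":0,"fingers":0.5},{"dp":[0,-0.2,5],"twist":0,"fingers":0.5},{"dp":[0,-0.2,5.6],"twist":0,"fingers":0.5},{"dp":[0,-0.2,5.6],"twist":0,"fingers":0.3},{"dp":[0,-0.2,5.6],"twist":0,"fingers":0.1},{"dp":[0,-0.2,5.6],"twist":0,"fingers":0},{"dp":[0,-0.2,5.6],"twist":0,"fingers":0},{"dp":[0,-0.2,5.6],"twist":0,"fingers":0}]' 35
```

```text
time_s: 3.18
tool_pos: [0.4918, -0.1354, 0.0052]
tool_rot: [180.0, -0.0, -4.0]
force: [-0.7, -0.2, 4.7]
grip_width: 0.0158
grasp_force: 35.0
```

```bash
python3 -m jog '[{"dp":[0,0,-2],"twist":0,"fingers":0},{"dp":[0,0,-7],"twist":0,"fingers":0},{"dp":[0,0,-12],"twist":0,"fingers":0},{"dp":[-0.3,-3,-16.5],"twist":0,"fingers":0},{"dp":[-0.8,-8,-17.5],"twist":0,"fingers":0},{"dp":[-1.1,-13,-17.5],"twist":0,"fingers":0},{"dp":[1.5,-16.5,-17.5],"twist":0,"fingers":0},{"dp":[5,-18.5,-17.5],"twist":0,"fingers":0}]'; python3 -m jog '[{"dp":[4.5,-1.8,0],"twist":0,"fingers":0},{"dp":[8,-3,0],"twist":0,"fingers":0},{"dp":[8.9,-3.6,0],"twist":0,"fingers":0},{"dp":[8.9,-3.6,1],"twist":0,"fingers":0},{"dp":[8.9,-3.6,3],"twist":0,"fingers":0},{"dp":[8.9,-3.6,3],"twist":0,"fingers":0},{"dp":[8.9,-3.6,3],"twist":0,"fingers":0}]'; python3 - <<'E'
from h import *
to(.646,.0758,.101,-4)
for n in('top','side'):
    c=cam(n); im=c['pixels'];np.savez(f'{n}2.npz',**c)
    u,v=proj(c,(.59,.08,.1)); u=int(u);v=int(v)
    cv2.imwrite(f'pics/{n}1.png',cv2.resize(im[v-35:v+35,u-45:u+45],None,fx=5,fy=5))
a,b=[cv2.imread(f'pics/{n}1.png') for n in('top','side')]
cv2.imwrite('pics/look3.png',cv2.resize(np.hstack([a,b]),(800,311)))
E
```

```text
time_s: 4.18
tool_pos: [0.5543, 0.0482, 0.1797]
tool_rot: [180.0, -0.0, -3.9]
force: [0.2, -0.1, 0.1]
grip_width: 0.0157
grasp_force: 35.0
time_s: 5.05
tool_pos: [0.6451, 0.0749, 0.1495]
tool_rot: [180.0, 0.0, -4.1]
force: [0.2, 0.1, -0.0]
grip_width: 0.0156
grasp_force: 35.0
at [0.6451 0.0749 0.1495] yaw -4.05 dp [ 0.09 -0.1   4.85] twist -0.1
```

View pics/look3.png

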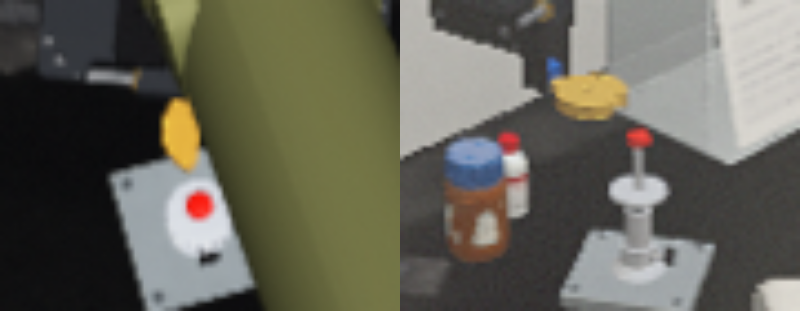

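The side crop shows brass level in the grip at (590,95), above and behind the stem, with the knob at (638,138). In the top crop the knob is at (200,205). Next I check the held disc's centre and heights.

```bash
python3 - <<'E'
from h import *
C={n:dict(np.load(f'{n}2.npz')) for n in('top','side')}
for n,c in C.items():
    hsv=cv2.cvtColor(c['pixels'],cv2.COLOR_BGR2HSV);H,S,V=[hsv[...,i] for i in range(3)];P=cloud(c)
    near=(np.linalg.norm(P[...,:2]-[.6,.08],axis=-1)<.09)&(c['depth']>0)
    m=near&(H>10)&(H<30)&(S>100)&(V>80)&(P[...,2]>.1)
    q=P[m]; print(n,'brass n',len(q),'z',np.percentile(q[:,2],[5,50,90]).round(4),'xmin/max',np.percentile(q[:,0],[2,98]).round(4),np.percentile(q[:,1],[2,98]).round(4))
    v,u=np.nonzero(m)
    if n=='side':
        (a,b),r=cv2.minEnclosingCircle(np.stack([u,v],1).astype(np.float32))
        # horizontal extent mid -> centre across view
        print('mid u',(u.min()+u.max())/2,'v',v.min(),v.max(),'ctr',onz(c,(u.min()+u.max())/2,(v.min()+v.max())/2,.1505).round(4))
        pl=near&(S<60)&(V>90)&(P[...,2]>.07)&(P[...,2]<.095); q=P[pl]; print('plate',len(q),np.median(q,0).round(4),np.percentile(q[:,2],[10,50,90]).round(4))
        v,u=np.nonzero(pl); print('plate mid u',(u.min()+u.max())/2,'v',v.min(),v.max(),'ctr',onz(c,(u.min()+u.max())/2,(v.min()+v.max())/2,.082).round(4))
    r=near&((H<8)|(H>172))&(S>150)&(V>100)&(P[...,2]>.1);print('knob',np.percentile(P[r][:,2],[5,50,95]).round(4))
    v,u=np.nonzero(r); print('knob', onz(c,u.mean(),v.mean(),.126).round(4))
E
```

```text
top brass n 105 z [0.1525 0.156  0.23  ] xmin/max [0.5455 0.6155] [0.082  0.1019]
knob [0.1286 0.1316 0.136 ]
knob [0.5573 0.0818 0.126 ]
side brass n 169 z [0.1474 0.1559 0.2462] xmin/max [0.5786 0.6293] [0.0535 0.1162]
mid u 296.0 v 131 168 ctr [ 0.6628 -0.005   0.1505]
plate 80 [0.5572 0.088  0.0837] [0.0813 0.0837 0.0875]
plate mid u 309.0 v 181 188 ctr [0.5603 0.0819 0.082 ]
knob [0.1281 0.131  0.1328]
knob [0.5617 0.0791 0.126 ]
```

```bash
python3 -m jog '[{"dp":[0.2,-0.05,2],"twist":0,"fingers":0},{"dp":[0.2,-0.05,4],"twist":0,"fingers":0},{"dp":[0.2,-0.05,4.9],"twist":0,"fingers":0},{"dp":[-0.3,-0.05,4.9],"twist":0,"fingers":0},{"dp":[-0.9,-0.05,4.9],"twist":0,"fingers":0},{"dp":[-1.5,-0.05,4.9],"twist":0,"fingers":0},{"dp":[-2,-0.05,4.9],"twist":0,"fingers":0},{"dp":[-2,-0.05,4.9],"twist":0,"fingers":0}]'; python3 - <<'E'
from h import *
print(env.get_obs()['force'],env.get_obs()['wrist_torque'])
for n in('top','side'):
    c=cam(n); im=c['pixels']
    u,v=proj(c,(.58,.08,.1)); u=int(u);v=int(v)
    cv2.imwrite(f'pics/{n}1.png',cv2.resize(im[v-35:v+35,u-45:u+45],None,fx=5,fy=5,interpolation=2))
a,b=[cv2.imread(f'pics/{n}1.png') for n in('top','side')]
cv2.imwrite('pics/look4.png',cv2.resize(np.hstack([a,b]),(800,311)))
E
```

```text
time_s: 6.15
tool_pos: [0.6254, 0.0774, 0.101]
tool_rot: [180.0, -0.0, -4.0]
force: [-0.3, -0.2, -1.2]
grip_width: 0.0158
grasp_force: 35.0
[-0.25580497 -0.23783236 -1.16080813] [-0.01177275 -0.02668293  0.04511159]
```

View pics/look4.png

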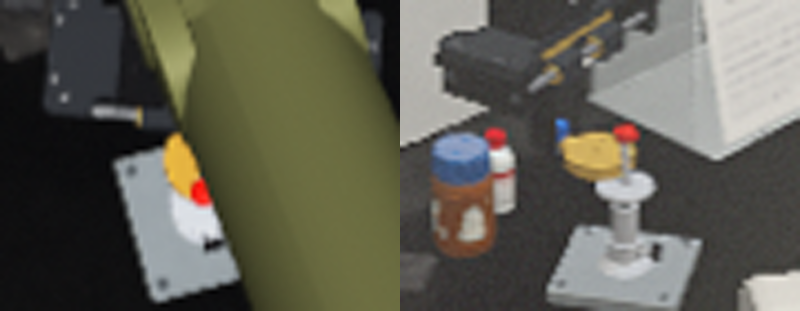

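Side crop: the brass disc at (600,155) lies between plate and knob, with the stem at (627,150) entering its slot. Slide on, watching the force.

```bash
python3 -m jog '[{"dp":[-0.4,0,0],"twist":0,"fingers":0},{"dp":[-0.8,0,0],"twist":0,"fingers":0},{"dp":[-1.2,0,0],"twist":0,"fingers":0},{"dp":[-1.6,0,0],"twist":0,"fingers":0},{"dp":[-1.6,0,0],"twist":0,"fingers":0}]';  python3 -m jog '[{"dp":[-0.2,0,0],"twist":0,"fingers":0},{"dp":[-0.4,0,0],"twist":0,"fingers":0},{"dp":[-0.6,0,0],"twist":0,"fingers":0},{"dp":[-0.6,0,0],"twist":0,"fingers":0}]'
```

```text
time_s: 6.88
tool_pos: [0.6093, 0.0785, 0.1005]
tool_rot: [180.0, 0.0, -4.0]
force: [0.6, 1.1, -2.4]
grip_width: 0.0153
grasp_force: 35.0
time_s: 7.38
tool_pos: [0.6035, 0.0789, 0.1005]
tool_rot: [180.0, 0.0, -4.0]
force: [1.5, 0.7, -1.8]
grip_width: 0.0157
grasp_force: 35.0
```

```bash
python3 -m jog '[{"dp":[-0.1,0,0],"twist":0,"fingers":0},{"dp":[-0.2,0,0],"twist":0,"fingers":0},{"dp":[-0.2,0,0],"twist":0,"fingers":0}]';  python3 -m jog '[{"dp":[0,0,0.4],"twist":0,"fingers":0},{"dp":[0,0,0.7],"twist":0,"fingers":0},{"dp":[0,0,0.9],"twist":0,"fingers":0},{"dp":[0,0,1],"twist":0,"fingers":0},{"dp":[0,0,1],"twist":0,"fingers":0}]'
```

```text
time_s: 7.75
tool_pos: [0.6016, 0.079, 0.1005]
tool_rot: [180.0, 0.0, -4.0]
force: [0.6, -0.7, -1.9]
grip_width: 0.0157
grasp_force: 35.0
time_s: 8.38
tool_pos: [0.6016, 0.079, 0.0905]
tool_rot: [180.0, 0.0, -4.0]
force: [0.4, -0.3, -1.1]
grip_width: 0.016
grasp_force: 35.0
```

Expect touch at TCP z ≈ 0.0885. Creep down in small steps.

```bash
python3 -m jog '[{"dp":[0,0,0.1],"twist":0,"fingers":0},{"dp":[0,0,0.1],"twist":0,"fingers":0}]';  python3 -m jog '[{"dp":[0,0,0.1],"twist":0,"fingers":0},{"dp":[0,0,0.1],"twist":0,"fingers":0}]'; python3 -m jog '[{"dp":[0,0,0.1],"twist":0,"fingers":0},{"dp":[0,0,0.1],"twist":0,"fingers":0}]'
```

```text
time_s: 8.62
tool_pos: [0.6019, 0.079, 0.09]
tool_rot: [180.0, -0.0, -4.0]
force: [-0.1, 0.7, 1.9]
grip_width: 0.0152
grasp_force: 35.0
time_s: 8.88
tool_pos: [0.6019, 0.0791, 0.0891]
tool_rot: [180.0, -0.0, -4.0]
force: [-0.6, -0.1, 5.0]
grip_width: 0.016
grasp_force: 35.0
time_s: 9.12
tool_pos: [0.602, 0.079, 0.0881]
tool_rot: [180.0, -0.0, -4.0]
force: [-1.9, 0.0, 5.8]
grip_width: 0.016
grasp_force: 35.0
```

```bash
python3 -m jog '[{"dp":[0,0,-0.1],"twist":0,"fingers":0},{"dp":[0,0,-0.1],"twist":0,"fingers":0.2},{"dp":[0,0,-0.1],"twist":0,"fingers":0.25},{"dp":[0,0,-0.1],"twist":0,"fingers":0.35},{"dp":[0,0,-0.1],"twist":0,"fingers":0.35}]' ; python3 - <<'E'
from h import *
for n in('top','side'):
    c=cam(n); im=c['pixels']
    np.savez(f'{n}3.npz',**c)
    u,v=proj(c,(.58,.08,.1)); u=int(u);v=int(v)
    cv2.imwrite(f'pics/{n}1.png',cv2.resize(im[v-35:v+35,u-45:u+45],None,fx=5,fy=5,interpolation=2))
a,b=[cv2.imread(f'pics/{n}1.png') for n in('top','side')]
cv2.imwrite('pics/look5.png',cv2.resize(np.hstack([a,b]),(800,311)))
E
```

```text
time_s: 9.75
tool_pos: [0.6016, 0.079, 0.0883]
tool_rot: [180.0, 0.0, -4.0]
force: [0.0, -0.6, -0.2]
grip_width: 0.0289
grasp_force: 0.0
```

View pics/look5.png

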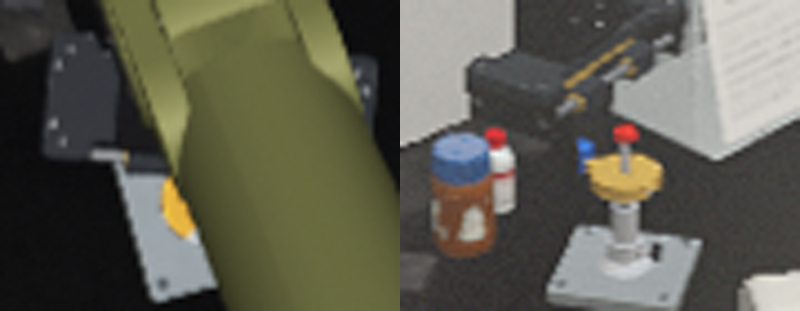

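Brass sits level on the plate in the side crop (625,175), and the fingers are off it. Rise, then go to the steel disc while turning.

```bash
python3 -m jog '[{"dp":[0,0,-1],"twist":0,"fingers":0.35},{"dp":[0,0,-3],"twist":0,"fingers":0.35},{"dp":[0,0,-7],"twist":0,"fingers":0.35},{"dp":[0,0,-11],"twist":0,"fingers":0.35},{"dp":[0,-3,-12],"twist":-10,"fingers":0.5},{"dp":[-0.2,-6,-12],"twist":-20,"fingers":0.5},{"dp":[-0.4,-10,-12],"twist":-30,"fingers":0.5},{"dp":[-0.7,-14,-12],"twist":-40,"fingers":0.5}]';
python3 -m jog '[{"dp":[0,0,0],"twist":-10,"fingers":0.5},{"dp":[0,0,0],"twist":-20,"fingers":0.5},{"dp":[0,0,0],"twist":-30,"fingers":0.5},{"dp":[0,0,0],"twist":-40,"fingers":0.5},{"dp":[0,0,0],"twist":-50,"fingers":0.5},{"dp":[0,0,0],"twist":-60,"fingers":0.5},{"dp":[0,0,0],"twist":-70,"fingers":0.5},{"dp":[0,0,0],"twist":-80,"fingers":0.5}]'
python3 -m jog '[{"dp":[0,0,0],"twist":-10,"fingers":0.5},{"dp":[0,0,0],"twist":-20,"fingers":0.5},{"dp":[0,0,0],"twist":-30,"fingers":0.5},{"dp":[0,0,0],"twist":-40,"fingers":0.5},{"dp":[0,0,0],"twist":-46.8,"fingers":0.5},{"dp":[0,0,0],"twist":-46.8,"fingers":0.5}]'
python3 - <<'E'
from h import *
to(.605,.254,.05,162.8)
print(env.get_obs()['qpos'])
c=cam('side');hsv=cv2.cvtColor(c['pixels'],cv2.COLOR_BGR2HSV);H,S,V=[hsv[...,i] for i in range(3)];P=cloud(c)
r=((H<8)|(H>172))&(S>150)&(V>100)&(P[...,2]>.1)&(abs(P[...,0]-.557)<.03)&(abs(P[...,1]-.082)<.03)
print('knob z',np.percentile(P[r][:,2],[5,50,95]).round(4))
q=P[(H>10)&(H<30)&(S>100)&(V>80)&(abs(P[...,0]-.557)<.04)&(abs(P[...,1]-.082)<.04)&(P[...,2]>.05)]
print('brass',len(q),q.min(0).round(4),q.max(0).round(4),np.percentile(q[:,2],[10,50,90]).round(4))
b=(H>100)&(H<125)&(S>150)&(V>80)&(abs(P[...,0]-.604)<.04)&(abs(P[...,1]-.255)<.04); v,u=np.nonzero(b); print('steel grip',len(u),u.mean(),v.mean())
E
```

```text
time_s: 10.85
tool_pos: [0.6051, 0.2202, 0.2106]
tool_rot: [179.9, -0.1, 36.3]
force: [-0.1, 0.8, -1.3]
grip_width: 0.0433
grasp_force: 0.0
time_s: 11.85
tool_pos: [0.605, 0.2191, 0.2103]
tool_rot: [179.9, 0.0, 116.3]
force: [0.5, -0.4, -0.1]
grip_width: 0.0434
grasp_force: 0.0
time_s: 12.6
tool_pos: [0.605, 0.219, 0.2098]
tool_rot: [180.0, 0.1, 162.7]
force: [-0.7, 0.9, 0.3]
grip_width: 0.0431
grasp_force: 0.0
at [0.605  0.219  0.2098] yaw 162.65 dp [ 1.04  3.34 15.98] twist -0.1
[ 26.25977314  35.2500812  -71.28927512  83.54114305  33.32601126
  84.65609958  27.97451582]
knob z [0.1266 0.1304 0.1337]
brass 128 [0.5363 0.0578 0.0791] [0.5898 0.1151 0.1095] [0.0881 0.0954 0.0985]
steel grip 29 269.8965517241379 222.55172413793105
```

```bash
python3 -m jog '[{"dp":[0.5,1.7,3],"twist":0,"fingers":0.5},{"dp":[1,3.3,7],"twist":0,"fingers":0.5},{"dp":[1,3.3,11],"twist":0,"fingers":0.5},{"dp":[1,3.3,14],"twist":0,"fingers":0.5},{"dp":[1,3.3,16],"twist":0,"fingers":0.5},{"dp":[1,3.3,16],"twist":0,"fingers":0.5}]'
python3 - <<'E'
from h import *
to(.605,.254,.0045,162.8)
print(env.get_obs()['qpos'])
E
```

```text
time_s: 13.4
tool_pos: [0.6043, 0.253, 0.0476]
tool_rot: [-179.9, -0.1, 162.7]
force: [0.4, 0.3, -0.1]
grip_width: 0.043
grasp_force: 0.0
at [0.6043 0.253  0.0476] yaw 162.71 dp [-0.04  0.11  4.31] twist -0.1
[ 19.42819718  43.78598129 -63.87999472  91.24567938  40.94513585
  71.43040636  20.78513574]
```

```bash
python3 -m jog '[{"dp":[0,0.1,2],"twist":0,"fingers":0.5},{"dp":[0,0.1,3.6],"twist":0,"fingers":0.5},{"dp":[0,0.1,4.3],"twist":0,"fingers":0.5},{"dp":[0,0.1,4.3],"twist":0,"fingers":0.3},{"dp":[0,0.1,4.3],"twist":0,"fingers":0.1},{"dp":[0,0.1,4.3],"twist":0,"fingers":0},{"dp":[0,0.1,4.3],"twist":0,"fingers":0},{"dp":[0,0.1,4.3],"twist":0,"fingers":0}]' 35
```

```text
time_s: 14.4
tool_pos: [0.6054, 0.2548, 0.0061]
tool_rot: [180.0, 0.0, 162.8]
force: [0.2, -0.5, 2.3]
grip_width: 0.0153
grasp_force: 35.0
```

```bash
python3 -m jog '[{"dp":[0,0,-2],"twist":0,"fingers":0},{"dp":[0,0,-7],"twist":0,"fingers":0},{"dp":[0,0,-12],"twist":0,"fingers":0},{"dp":[0,0,-17],"twist":0,"fingers":0},{"dp":[1.5,-3.6,-20],"twist":10,"fingers":0},{"dp":[3,-7.5,-20],"twist":20,"fingers":0},{"dp":[5,-12.3,-20],"twist":30,"fingers":0},{"dp":[6.7,-16.5,-20],"twist":40,"fingers":0}]';
python3 -m jog '[{"dp":[0,0,0],"twist":10,"fingers":0},{"dp":[0,0,0],"twist":20,"fingers":0},{"dp":[0,0,0],"twist":30,"fingers":0},{"dp":[0,0,0],"twist":40,"fingers":0},{"dp":[0,0,0],"twist":50,"fingers":0},{"dp":[0,0,0],"twist":60,"fingers":0},{"dp":[0,0,0],"twist":70,"fingers":0},{"dp":[0,0,0],"twist":80,"fingers":0}]'
python3 -m jog '[{"dp":[0,0,0],"twist":10,"fingers":0},{"dp":[0,0,0],"twist":20,"fingers":0},{"dp":[0,0,0],"twist":30,"fingers":0},{"dp":[0,0,0],"twist":40,"fingers":0},{"dp":[0,0,0],"twist":46.8,"fingers":0},{"dp":[0,0,0],"twist":46.8,"fingers":0}]'
python3 - <<'E'
from h import *
to(.469,.0883,.11,-4)
print(env.get_obs()['qpos'])
E
```

```text
time_s: 15.4
tool_pos: [0.4909, 0.1163, 0.2057]
tool_rot: [-179.9, -0.0, 122.5]
force: [0.4, -1.1, 1.0]
grip_width: 0.0159
grasp_force: 35.0
time_s: 16.4
tool_pos: [0.4917, 0.1176, 0.2062]
tool_rot: [179.9, 0.0, 42.5]
force: [-0.1, 0.4, -1.4]
grip_width: 0.0157
grasp_force: 35.0
time_s: 17.15
tool_pos: [0.4918, 0.1175, 0.2062]
tool_rot: [180.0, -0.0, -3.9]
force: [-0.0, 0.0, -1.6]
grip_width: 0.0156
grasp_force: 35.0
at [0.4918 0.1175 0.2062] yaw -3.88 dp [-2.08  3.07  9.62] twist 0.1
[  40.72872179    5.59901243  -59.58338254  102.97299213    5.0655732
   74.22913766 -113.9921376 ]
```

```bash
python3 -m jog '[{"dp":[-1,1.5,0],"twist":0,"fingers":0},{"dp":[-2.1,3.1,1],"twist":0,"fingers":0},{"dp":[-2.1,3.1,4],"twist":0,"fingers":0},{"dp":[-2.1,3.1,5],"twist":0,"fingers":0},{"dp":[-2.1,3.1,5],"twist":0,"fingers":0}]'; python3 - <<'E'
from h import *
to(.469,.0883,.11,-4)
for n in('top','side'):
    c=cam(n); im=c['pixels']
    hsv=cv2.cvtColor(im,cv2.COLOR_BGR2HSV);H,S,V=[hsv[...,i] for i in range(3)];P=cloud(c)
    q=P[(S<60)&(V>110)&(P[...,2]>.145)&(P[...,2]<.185)&(abs(P[...,0]-.51)<.035)&(abs(P[...,1]-.085)<.035)]
    print(n,'steel',len(q),np.percentile(q,[3,50,97],axis=0).round(4) if len(q) else '')
    u,v=proj(c,(.54,.08,.12)); u=int(u);v=int(v)
    cv2.imwrite(f'pics/{n}1.png',cv2.resize(im[v-35:v+35,u-45:u+45],None,fx=5,fy=5,interpolation=2))
a,b=[cv2.imread(f'pics/{n}1.png') for n in('top','side')]
cv2.imwrite('pics/look6.png',cv2.resize(np.hstack([a,b]),(800,311)))
E
```

```text
time_s: 17.77
tool_pos: [0.4687, 0.0879, 0.1555]
tool_rot: [-180.0, 0.1, -3.9]
force: [0.5, 0.1, -1.0]
grip_width: 0.016
grasp_force: 35.0
at [0.4687 0.0879 0.1555] yaw -3.91 dp [ 0.03 -0.04  4.55] twist 0.1
top steel 0 
side steel 114 [[0.4869 0.0658 0.1512]
 [0.5097 0.0957 0.157 ]
 [0.5332 0.1131 0.161 ]]
```

View pics/look6.png

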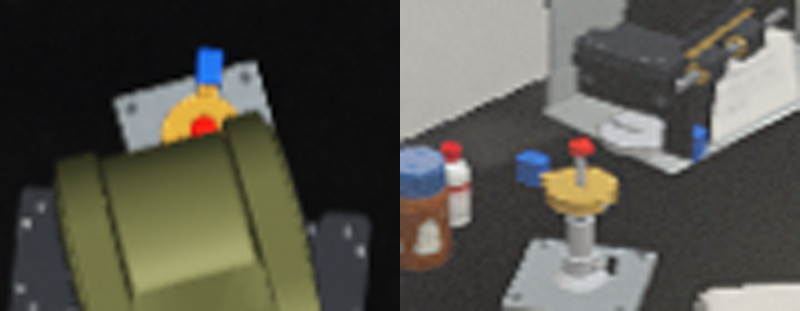

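Top crop: brass is still on the stem, knob at (203,128), its grip at (208,68). Side crop: steel at (630,130) is held level in front of the stem (knob at 580,147). Lower and slide in.

```bash
python3 -m jog '[{"dp":[-0.1,0,2],"twist":0,"fingers":0},{"dp":[-0.1,0,4],"twist":0,"fingers":0},{"dp":[-0.1,0,4.5],"twist":0,"fingers":0},{"dp":[0.4,0,4.5],"twist":0,"fingers":0},{"dp":[1,0,4.5],"twist":0,"fingers":0},{"dp":[1.5,0,4.5],"twist":0,"fingers":0},{"dp":[2,0,4.5],"twist":0,"fingers":0},{"dp":[2,0,4.5],"twist":0,"fingers":0}]'; python3 -m jog '[{"dp":[0.4,0,0],"twist":0,"fingers":0},{"dp":[0.8,0,0],"twist":0,"fingers":0},{"dp":[1.2,0,0],"twist":0,"fingers":0},{"dp":[1.6,0,0],"twist":0,"fingers":0},{"dp":[1.6,0,0],"twist":0,"fingers":0}]'
```

```text
time_s: 18.88
tool_pos: [0.4894, 0.0861, 0.1106]
tool_rot: [-180.0, 0.0, -4.0]
force: [0.5, 0.5, -0.2]
grip_width: 0.016
grasp_force: 35.0
time_s: 19.5
tool_pos: [0.5052, 0.0849, 0.1105]
tool_rot: [-180.0, 0.0, -4.0]
force: [-0.4, 0.8, -0.2]
grip_width: 0.0158
grasp_force: 35.0
```

```bash
python3 -m jog '[{"dp":[0.3,0,0],"twist":0,"fingers":0},{"dp":[0.6,-0.03,0],"twist":0,"fingers":0},{"dp":[0.85,-0.03,0],"twist":0,"fingers":0},{"dp":[0.85,-0.03,0],"twist":0,"fingers":0}]'; python3 -m jog '[{"dp":[0,0,0.3],"twist":0,"fingers":0},{"dp":[0,0,0.6],"twist":0,"fingers":0},{"dp":[0,0,0.7],"twist":0,"fingers":0},{"dp":[0,0,0.7],"twist":0,"fingers":0}]';python3 -m jog '[{"dp":[0,0,0.1],"twist":0,"fingers":0},{"dp":[0,0,0.1],"twist":0,"fingers":0}]'
```

```text
time_s: 20.0
tool_pos: [0.5137, 0.0846, 0.1105]
tool_rot: [-180.0, -0.0, -4.0]
force: [-0.6, 0.3, -2.0]
grip_width: 0.0155
grasp_force: 35.0
time_s: 20.5
tool_pos: [0.5133, 0.0846, 0.1034]
tool_rot: [180.0, 0.0, -4.0]
force: [-0.6, -1.2, -0.9]
grip_width: 0.0158
grasp_force: 35.0
time_s: 20.75
tool_pos: [0.5136, 0.0847, 0.1028]
tool_rot: [180.0, -0.0, -4.0]
force: [-0.2, -0.5, 0.8]
grip_width: 0.016
grasp_force: 35.0
```

```bash
python3 -m jog '[{"dp":[0,0,0.1],"twist":0,"fingers":0},{"dp":[0,0,0.1],"twist":0,"fingers":0}]'
```

```text
time_s: 21.0
tool_pos: [0.5136, 0.0846, 0.1018]
tool_rot: [180.0, -0.0, -4.0]
force: [-2.1, -0.1, 3.9]
grip_width: 0.0157
grasp_force: 35.0
```

Firm contact; ease off slightly and release.

```bash
python3 -m jog '[{"dp":[0,0,-0.05],"twist":0,"fingers":0},{"dp":[0,0,-0.05],"twist":0,"fingers":0.2},{"dp":[0,0,-0.05],"twist":0,"fingers":0.25},{"dp":[0,0,-0.05],"twist":0,"fingers":0.35},{"dp":[0,0,-0.05],"twist":0,"fingers":0.35}]'; python3 -m jog '[{"dp":[0,0,-0.5],"twist":0,"fingers":0.35},{"dp":[0,0,-2],"twist":0,"fingers":0.35},{"dp":[0,0,-5],"twist":0,"fingers":0.35},{"dp":[0,0,-9],"twist":0,"fingers":0.35},{"dp":[-3,0,-9],"twist":0,"fingers":0},{"dp":[-3,0,-9],"twist":0,"fingers":0},{"dp":[-3,0,-9],"twist":0,"fingers":0}]';  python3 - <<'E'
from h import *
to(.5578,.0818,.15,-4)
for n in('top','side'):
    c=cam(n); im=c['pixels']
    hsv=cv2.cvtColor(im,cv2.COLOR_BGR2HSV);H,S,V=[hsv[...,i] for i in range(3)];P=cloud(c)
    q=P[(S<60)&(V>110)&(P[...,2]>.09)&(P[...,2]<.12)&(abs(P[...,0]-.557)<.035)&(abs(P[...,1]-.085)<.035)]
    print(n,'steel',len(q),np.percentile(q,[3,50,97],axis=0).round(4) if len(q) else '')
    u,v=proj(c,(.55,.08,.1)); u=int(u);v=int(v)
    cv2.imwrite(f'pics/{n}1.png',cv2.resize(im[v-35:v+35,u-45:u+45],None,fx=5,fy=5,interpolation=2))
a,b=[cv2.imread(f'pics/{n}1.png') for n in('top','side')]
cv2.imwrite('pics/look7.png',cv2.resize(np.hstack([a,b]),(800,311)))
E
```

```text
time_s: 21.62
tool_pos: [0.5134, 0.0846, 0.1019]
tool_rot: [180.0, 0.0, -4.0]
force: [0.4, 0.1, 1.2]
grip_width: 0.029
grasp_force: 0.0
time_s: 22.5
tool_pos: [0.4841, 0.0864, 0.1926]
tool_rot: [179.9, -0.1, -4.0]
force: [-0.2, 0.3, 0.4]
grip_width: 0.0082
grasp_force: 0.0
at [0.4841 0.0864 0.1926] yaw -4.05 dp [ 7.38 -0.07  4.26] twist -0.0
top steel 0 
side steel 123 [[0.5281 0.0598 0.0971]
 [0.5514 0.09   0.1042]
 [0.5757 0.1096 0.111 ]]
```

View pics/look7.png

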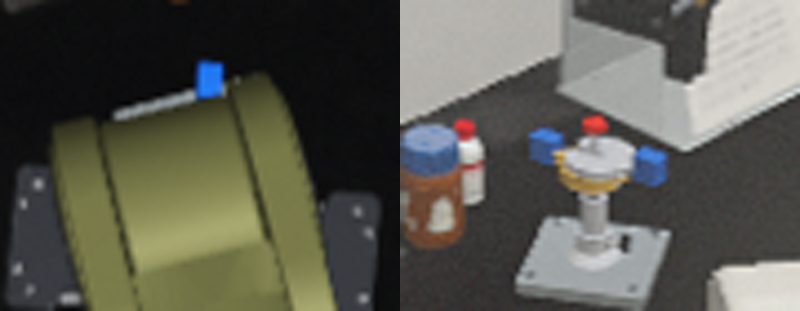

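The side crop shows steel lying flat on brass, grips on opposite sides at (545,147) and (650,165), knob at (595,125). Move aside so the top camera can check the centring before pressing.

```bash
python3 -m jog '[{"dp":[0,-4,0],"twist":0,"fingers":0},{"dp":[0,-9,0],"twist":0,"fingers":0},{"dp":[0,-14,0],"twist":0,"fingers":0},{"dp":[0,-19,0],"twist":0,"fingers":0},{"dp":[0,-22,0],"twist":0,"fingers":0}]';  python3 - <<'E'
from h import *
for n in('top','side'):
    c=cam(n); im=c['pixels'];np.savez(f'{n}4.npz',**c)
    hsv=cv2.cvtColor(im,cv2.COLOR_BGR2HSV);H,S,V=[hsv[...,i] for i in range(3)]
    u0,v0=proj(c,(.557,.082,.1)); vv,uu=np.indices(H.shape); near=np.hypot(uu-u0,vv-v0)<30
    def rep(k,m,z):
        v,u=np.nonzero(m&near)
        if len(u): print(n,k,len(u),'cen',onz(c,u.mean(),v.mean(),z).round(4),'box',u.min(),u.max(),v.min(),v.max(),'mid',onz(c,(u.min()+u.max())/2,(v.min()+v.max())/2,z).round(4))
    rep('knob',((H<8)|(H>172))&(S>150)&(V>100),.127)
    rep('brass',(H>10)&(H<30)&(S>100)&(V>80),.095)
    b=(H>100)&(H<125)&(S>150)&(V>80)&near
    N,L,st,ce=cv2.connectedComponentsWithStats(b.astype(np.uint8))
    for i in range(1,N): print(n,'grip',st[i,4],ce[i].round(1),'z.105',onz(c,*ce[i],.105).round(4),'z.117',onz(c,*ce[i],.117).round(4))
    if n=='top':
        a=cv2.resize(im[int(v0)-25:int(v0)+25,int(u0)-25:int(u0)+25],None,fx=12,fy=12,interpolation=2)
        cv2.imwrite('pics/look8.png',a)
E
```

```text
time_s: 23.22
tool_pos: [0.4986, 0.3092, 0.1912]
tool_rot: [-179.9, 0.1, -3.9]
force: [-0.1, -0.2, 0.6]
grip_width: 0.0006
grasp_force: 0.0
top knob 26 cen [0.5579 0.0815 0.127 ] box 310 315 175 180 mid [0.5584 0.0811 0.127 ]
top brass 29 cen [0.5806 0.0791 0.095 ] box 311 316 168 174 mid [0.5805 0.0786 0.095 ]
top grip 48 [313.5 163.3] z.105 [0.6008 0.0788 0.105 ] z.117 [0.599  0.0788 0.117 ]
top grip 42 [311.1 196.4] z.105 [0.5081 0.0841 0.105 ] z.117 [0.5073 0.0841 0.117 ]
side knob 20 cen [0.5603 0.0805 0.127 ] box 307 312 171 174 mid [0.56   0.0795 0.127 ]
side brass 96 cen [0.6064 0.0597 0.095 ] box 287 317 157 188 mid [0.611  0.0421 0.095 ]
side grip 19 [299.1 176.4] z.105 [0.5963 0.0861 0.105 ] z.117 [0.5853 0.1044 0.117 ]
side grip 23 [322.2 180.4] z.105 [0.5164 0.0706 0.105 ] z.117 [0.5066 0.0892 0.117 ]
```

View pics/look8.png

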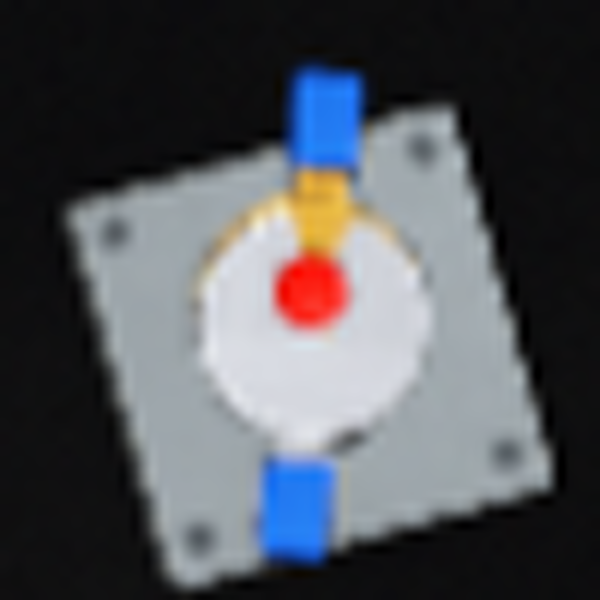

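Top crop: knob at (310,292), steel disc centred near (316,322), brass crescent showing only on the far side. Steel may sit a few mm short, so fit its rim.

```bash
python3 - <<'E'
from h import *
c=dict(np.load('top4.npz'));im=c['pixels']
u0,v0=[int(t) for t in proj(c,(.557,.082,.1))]
a=cv2.resize(im[v0-25:v0+25,u0-25:u0+25],None,fx=12,fy=12,interpolation=cv2.INTER_CUBIC)
g=a.astype(int); m=((g.min(2)>192)).astype(np.uint8)
cs,_=cv2.findContours(m,0,cv2.CHAIN_APPROX_NONE); k=max(cs,key=cv2.contourArea)[:,0,:].astype(float)
from scipy.optimize import least_squares
for sel,lab in ((k[:,1]<1e9,'all'),(k[:,1]<400,'upper'),((k[:,1]>250)&(k[:,1]<420),'sides')):
    q=k[sel]; q=q[np.hypot(*(q-[316,320]).T)>85]
    r=least_squares(lambda p:np.hypot(q[:,0]-p[0],q[:,1]-p[1])-p[2],[316,320,115],loss='soft_l1',f_scale=3).x
    u=u0-25+(r[0]+.5)/12-.5; v=v0-25+(r[1]+.5)/12-.5
    print(lab,len(q),r.round(1),'steel centre',onz(c,u,v,.103).round(4),'r mm',r[2]/12/c['fx']*1160)
print(np.percentile(g.min(2)[330:400,250:380],[10,50]),np.percentile(g.min(2)[480:540,380:480],[50]))
E
```

```text
all 610 [312.3 324.6 111.1] steel centre [0.5525 0.0808 0.103 ] r mm 25.708711935224528
upper 436 [312.8 324.2 111. ] steel centre [0.5526 0.0807 0.103 ] r mm 25.68017828732096
sides 359 [312.9 322.3 111.4] steel centre [0.553  0.0807 0.103 ] r mm 25.77865084805204
[209. 214.] [147.]
```

Steel sits about 5 mm short of the axis, which is borderline. I'll nudge it home by pushing the outer face of its grip along +x with closed fingers; the slot end limits the travel.

```bash
python3 -m jog '[{"dp":[-1,5,0],"twist":0,"fingers":0},{"dp":[-1.5,10,0],"twist":0,"fingers":0},{"dp":[-1.8,15,0],"twist":0,"fingers":0},{"dp":[-1.8,20,0],"twist":0,"fingers":0},{"dp":[-1.8,22.2,0],"twist":0,"fingers":0},{"dp":[-1.8,22.2,0],"twist":0,"fingers":0}]'; python3 - <<'E'
from h import *
to(.468,.0872,.099,-4)
E
```

```text
time_s: 24.08
tool_pos: [0.4656, 0.0828, 0.1919]
tool_rot: [179.9, 0.0, -4.4]
force: [0.2, 0.8, 0.0]
grip_width: 0.0009
grasp_force: 0.0
at [0.4656 0.0828 0.1919] yaw -4.39 dp [ 0.2  -0.46  9.29] twist -0.4
```

```bash
python3 -m jog '[{"dp":[0,-0.4,3],"twist":0,"fingers":0},{"dp":[0,-0.4,7],"twist":0,"fingers":0},{"dp":[0,-0.4,9.2],"twist":0,"fingers":0},{"dp":[0,-0.4,9.2],"twist":0,"fingers":0},{"dp":[0.5,-0.4,9.2],"twist":0,"fingers":0},{"dp":[1,-0.4,9.2],"twist":0,"fingers":0},{"dp":[1.5,-0.4,9.2],"twist":0,"fingers":0},{"dp":[1.5,-0.4,9.2],"twist":0,"fingers":0}]'; python3 - <<'E'
from h import *
o=env.get_obs();print(o['tool_pos'],o['force'],o['qpos'])
c=cam('side');hsv=cv2.cvtColor(c['pixels'],cv2.COLOR_BGR2HSV);H,S,V=[hsv[...,i] for i in range(3)];P=cloud(c)
b=(H>100)&(H<125)&(S>150)&(V>80)&(abs(P[...,0]-.557)<.09)&(abs(P[...,1]-.082)<.05)
N,L,st,ce=cv2.connectedComponentsWithStats(b.astype(np.uint8))
print([(int(st[i,4]),ce[i].round(1)) for i in range(1,N)])
E
```

```text
time_s: 25.08
tool_pos: [0.4814, 0.0889, 0.1004]
tool_rot: [-180.0, -0.0, -4.0]
force: [-0.0, -0.1, 0.2]
grip_width: 0.0005
grasp_force: 0.0
[0.48139604 0.08889392 0.10041088] [-0.01954185 -0.09995761  0.15788386] [  44.64742367   12.10653674  -62.68037986  112.26883026   12.10670376
   62.59455445 -117.18384228]
[(21, array([298.7, 176.1])), (1, array([296., 180.])), (6, array([323.5, 184.3]))]
```

```bash
python3 -m jog '[{"dp":[0,0.3,0],"twist":0,"fingers":0},{"dp":[0.3,0.3,0],"twist":0,"fingers":0},{"dp":[0.5,0.3,0],"twist":0,"fingers":0},{"dp":[0.6,0.3,0],"twist":0,"fingers":0},{"dp":[0.7,0.3,0],"twist":0,"fingers":0},{"dp":[0.7,0.3,0],"twist":0,"fingers":0}]'; python3 -m jog '[{"dp":[0.1,0,0],"twist":0,"fingers":0},{"dp":[0.2,0,0],"twist":0,"fingers":0},{"dp":[0.2,0,0],"twist":0,"fingers":0}]'; python3 -m jog '[{"dp":[0.1,0,0],"twist":0,"fingers":0},{"dp":[0.2,0,0],"twist":0,"fingers":0},{"dp":[0.2,0,0],"twist":0,"fingers":0}]'
```

```text
time_s: 25.88
tool_pos: [0.4875, 0.0855, 0.1]
tool_rot: [-180.0, 0.0, -4.0]
force: [-0.4, 0.3, -0.1]
grip_width: 0.0002
grasp_force: 0.0
time_s: 26.25
tool_pos: [0.4895, 0.0853, 0.1]
tool_rot: [180.0, -0.0, -4.0]
force: [0.7, 0.1, 0.1]
grip_width: 0.0005
grasp_force: 0.0
time_s: 26.62
tool_pos: [0.4915, 0.0851, 0.1]
tool_rot: [180.0, 0.0, -4.0]
force: [-0.9, 0.3, 0.6]
grip_width: 0.0005
grasp_force: 0.2
```

```bash
for i in 1; do :; done; python3 -m jog '[{"dp":[0.1,0,0],"twist":0,"fingers":0},{"dp":[0.2,0,0],"twist":0,"fingers":0},{"dp":[0.2,0,0],"twist":0,"fingers":0}]'; python3 -m jog '[{"dp":[0.1,0,0],"twist":0,"fingers":0},{"dp":[0.15,0,0],"twist":0,"fingers":0},{"dp":[0.15,0,0],"twist":0,"fingers":0}]'; python3 - <<'E'
from h import *
for n in ('side','top'):
    c=cam(n);hsv=cv2.cvtColor(c['pixels'],cv2.COLOR_BGR2HSV);H,S,V=[hsv[...,i] for i in range(3)];P=cloud(c)
    b=(H>100)&(H<125)&(S>150)&(V>80)&(abs(P[...,0]-.557)<.09)&(abs(P[...,1]-.082)<.05)
    N,L,st,ce=cv2.connectedComponentsWithStats(b.astype(np.uint8))
    print([(int(st[i,4]),ce[i].round(1)) for i in range(1,N)])
E
```

```text
time_s: 27.0
tool_pos: [0.4936, 0.085, 0.1]
tool_rot: [-180.0, -0.0, -4.0]
force: [0.2, 0.0, 0.0]
grip_width: 0.0004
grasp_force: 0.0
time_s: 27.38
tool_pos: [0.495, 0.0849, 0.1]
tool_rot: [-180.0, -0.0, -4.0]
force: [0.1, -1.1, 0.4]
grip_width: 0.0004
grasp_force: 0.2
[(1, array([295., 175.])), (15, array([299. , 175.4])), (3, array([299., 180.]))]
[(42, array([313.1, 163. ]))]
```

```bash
python3 -m jog '[{"dp":[-1.5,0,0],"twist":0,"fingers":0},{"dp":[-1.5,0,-4],"twist":0,"fingers":0},{"dp":[-1.5,0,-9],"twist":0,"fingers":0},{"dp":[-0.5,-5,-9],"twist":0,"fingers":0},{"dp":[0.5,-10,-9],"twist":0,"fingers":0},{"dp":[0.5,-15,-9],"twist":0,"fingers":0},{"dp":[0.5,-20,-9],"twist":0,"fingers":0},{"dp":[0.5,-22,-9],"twist":0,"fingers":0}]'
cat > chk.py <<'E'
from h import *
from scipy.optimize import least_squares
c=cam('top');im=c['pixels'];hsv=cv2.cvtColor(im,cv2.COLOR_BGR2HSV);H,S,V=[hsv[...,i] for i in range(3)]
u0,v0=[int(t) for t in proj(c,(.557,.082,.1))]; vv,uu=np.indices(H.shape); near=np.hypot(uu-u0,vv-v0)<30
v,u=np.nonzero(near&((H<8)|(H>172))&(S>150)&(V>100)); print('knob',onz(c,u.mean(),v.mean(),.127).round(4))
N,L,st,ce=cv2.connectedComponentsWithStats(((H>100)&(H<125)&(S>150)&(V>80)&near).astype(np.uint8))
for i in range(1,N): print('grip',st[i,4],ce[i].round(1),onz(c,*ce[i],.105).round(4),onz(c,*ce[i],.117).round(4))
a=cv2.resize(im[v0-25:v0+25,u0-25:u0+25],None,fx=12,fy=12,interpolation=cv2.INTER_CUBIC)
m=(a.min(2)>192).astype(np.uint8); cs,_=cv2.findContours(m,0,cv2.CHAIN_APPROX_NONE); k=max(cs,key=cv2.contourArea)[:,0,:].astype(float)
q=k[np.hypot(*(k-[316,320]).T)>85]
r=least_squares(lambda p:np.hypot(q[:,0]-p[0],q[:,1]-p[1])-p[2],[316,320,115],loss='soft_l1',f_scale=3).x
print('steel',r.round(1),onz(c,u0-25+(r[0]+.5)/12-.5,v0-25+(r[1]+.5)/12-.5,.103).round(4)); cv2.imwrite('pics/chk.png',a); to(.468,.0852,.19,-4)
E
python3 chk.py
```

```text
time_s: 28.48
tool_pos: [0.5143, 0.3079, 0.1899]
tool_rot: [-179.9, 0.1, -3.8]
force: [-0.4, 0.4, 0.6]
grip_width: 0.0004
grasp_force: 0.0
knob [0.5579 0.0815 0.127 ]
grip 49 [313.5 163.4] [0.6006 0.0789 0.105 ] [0.5988 0.0789 0.117 ]
grip 41 [311.3 194. ] [0.5146 0.0837 0.105 ] [0.5137 0.0837 0.117 ]
steel [313.7 304.4 110.9] [0.5572 0.0805 0.103 ]
at [0.514  0.3096 0.19  ] yaw -3.7 dp [-3.14 22.69  0.  ] twist 0.3
```

Steel has moved home: centre at 0.557–0.558 against the axis at 0.558. Now press the knob with closed fingers.

```bash
python3 -m jog '[{"dp":[1.5,5,0],"twist":0,"fingers":0},{"dp":[3,10,0],"twist":0,"fingers":0},{"dp":[4,15,0],"twist":0,"fingers":0},{"dp":[5.5,20,0],"twist":0,"fingers":0},{"dp":[5.85,22.4,0],"twist":0,"fingers":0},{"dp":[5.85,22.4,0],"twist":0,"fingers":0},{"dp":[5.85,22.4,0],"twist":0,"fingers":0}]'; python3 - <<'E'
from h import *
to(.558,.0815,.134,-4)
E
```

```text
time_s: 29.4
tool_pos: [0.5577, 0.0776, 0.1902]
tool_rot: [-180.0, -0.0, -4.0]
force: [-0.9, 0.4, 0.4]
grip_width: -0.0001
grasp_force: 0.0
at [0.5577 0.0776 0.1902] yaw -3.97 dp [ 0.   -0.39  5.62] twist 0.0
```

```bash
python3 -m jog '[{"dp":[0,-0.35,2],"twist":0,"fingers":0},{"dp":[0,-0.35,4.5],"twist":0,"fingers":0},{"dp":[0,-0.35,5.6],"twist":0,"fingers":0},{"dp":[0,-0.35,5.6],"twist":0,"fingers":0}]'; python3 -m jog '[{"dp":[0,0,0.2],"twist":0,"fingers":0},{"dp":[0,0,0.4],"twist":0,"fingers":0},{"dp":[0,0,0.5],"twist":0,"fingers":0},{"dp":[0,0,0.5],"twist":0,"fingers":0}]'; python3 -m jog '[{"dp":[0,0,0.15],"twist":0,"fingers":0},{"dp":[0,0,0.3],"twist":0,"fingers":0},{"dp":[0,0,0.4],"twist":0,"fingers":0},{"dp":[0,0,0.4],"twist":0,"fingers":0}]'
```

```text
time_s: 29.9
tool_pos: [0.5573, 0.0812, 0.1333]
tool_rot: [-180.0, 0.1, -3.9]
force: [-1.0, 1.3, 2.3]
grip_width: 0.0004
grasp_force: 1.0
time_s: 30.4
tool_pos: [0.5585, 0.0809, 0.1301]
tool_rot: [-180.0, -0.1, -4.0]
force: [-2.4, 0.5, 5.3]
grip_width: 0.0005
grasp_force: 3.0
time_s: 30.9
tool_pos: [0.5586, 0.0809, 0.1266]
tool_rot: [-180.0, -0.1, -4.0]
force: [-3.4, 1.3, 9.5]
grip_width: 0.0006
grasp_force: 4.7
```

```bash
python3 -m jog '[{"dp":[0,0,0.15],"twist":0,"fingers":0},{"dp":[0,0,0.3],"twist":0,"fingers":0},{"dp":[0,0,0.3],"twist":0,"fingers":0}]'; python3 -m jog '[{"dp":[0,0,0.1],"twist":0,"fingers":0},{"dp":[0,0,0.2],"twist":0,"fingers":0},{"dp":[0,0,0.2],"twist":0,"fingers":0}]'
```

```text
time_s: 31.28
tool_pos: [0.5586, 0.0809, 0.124]
tool_rot: [-180.0, -0.1, -4.0]
force: [-5.3, 0.9, 12.1]
grip_width: 0.0007
grasp_force: 6.0
time_s: 31.65
tool_pos: [0.5587, 0.0809, 0.123]
tool_rot: [180.0, -0.1, -4.0]
force: [-8.1, -0.1, 17.5]
grip_width: 0.0006
grasp_force: 9.0
```

```bash
python3 -m jog '[{"dp":[0,0,0.1],"twist":0,"fingers":0},{"dp":[0,0,0.15],"twist":0,"fingers":0},{"dp":[0,0,0.15],"twist":0,"fingers":0},{"dp":[0,0,0.15],"twist":0,"fingers":0}]'; python3 -m jog '[{"dp":[0,0,-0.3],"twist":0,"fingers":0},{"dp":[0,0,-0.6],"twist":0,"fingers":0},{"dp":[0,0,-0.9],"twist":0,"fingers":0},{"dp":[0,0,-1.2],"twist":0,"fingers":0},{"dp":[0,0,-1.6],"twist":0,"fingers":0},{"dp":[0,0,-3],"twist":0,"fingers":0},{"dp":[0,0,-6],"twist":0,"fingers":0},{"dp":[0,0,-7],"twist":0,"fingers":0}]'; python3 -m jog '[{"dp":[-1.5,-5,0],"twist":0,"fingers":0},{"dp":[-3,-10,0],"twist":0,"fingers":0},{"dp":[-4,-15,0],"twist":0,"fingers":0},{"dp":[-5,-20,0],"twist":0,"fingers":0},{"dp":[-5,-22,0],"twist":0,"fingers":0},{"dp":[-5,-22,0],"twist":0,"fingers":0}]'; python3 chk.py
```

```text
time_s: 32.15
tool_pos: [0.5588, 0.0809, 0.1228]
tool_rot: [179.9, -0.1, -4.0]
force: [-10.3, -1.3, 26.7]
grip_width: 0.0006
grasp_force: 13.3
time_s: 33.15
tool_pos: [0.5595, 0.0799, 0.1906]
tool_rot: [180.0, -0.2, -4.1]
force: [1.2, 0.2, -0.2]
grip_width: 0.0005
grasp_force: 0.0
time_s: 33.9
tool_pos: [0.5229, 0.3047, 0.1882]
tool_rot: [-180.0, 0.0, -3.8]
force: [0.4, 0.0, 1.0]
grip_width: 0.0005
grasp_force: 0.0
knob [0.5579 0.0815 0.127 ]
grip 48 [313.5 163.3] [0.6008 0.0788 0.105 ] [0.599  0.0788 0.117 ]
grip 40 [311.2 194. ] [0.5146 0.0839 0.105 ] [0.5137 0.0839 0.117 ]
steel [313.7 304.4 110.9] [0.5572 0.0805 0.103 ]
at [0.5236 0.3028 0.1881] yaw -3.97 dp [-4.04 22.1  -0.19] twist 0.0
```

View pics/chk.png

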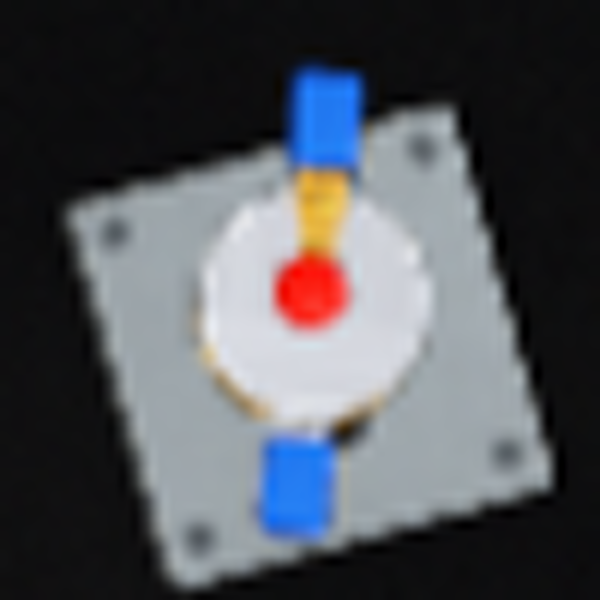

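The top view shows both discs stacked and centred on the knob (310,292), with the knob back at its rest position. Handing in.

```bash
python3 -c "
from cell import env
print(env.sign_off())"
```

```text
the job is handed in; nothing more can be done
None
```

The job is handed in with no verdict shown: brass then steel on the stem with slots opposite (steel first sat about 5 mm short and was nudged home), knob pressed to its stop (26.7 N) and back up, no bystander seen disturbed though none were re-measured, and I viewed 12 pictures against the limit of 10.

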